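# Clamp the sample rack with its wing screw

### The job

Get the tube rack clamped for the next batch: with your fingertips push the white rack along its guides until its toe is fully home against the stop under the clamp, then turn the black wing screw clockwise (seen from above) by stroking its ears round with a fingertip, as many strokes as it takes, until it stops turning and its foot holds the rack. Only push and nudge: do not lift or tip the rack, do not pinch or force the wing screw, and leave the label roll and the two bottles where they stand.

Things in the scene. Friction and masses are not known exactly. Their poses are not given: they have to be found in the camera images.
- clamp: Fixed clamp station, grey base and bare metal. Origin: underside of its base plate (on the table), straight below the screw's vertical axis; x runs along the rack's channel towards the stop, away from the robot (within 0.35 rad), z up. Base plate 12 mm thick, x -180 to +65, y +-55 mm. Two guide rails along x, 62 mm apart inside, tops at z 26 mm, x -170 to +24 mm.
- screw_axis (a point): On the screw's vertical axis, 98 mm above the table, fixed to the clamp, axes as clamp. The black wing screw about it: round hub of radius 11 mm, z 79 to 107 mm; two opposite upright round ears, discs of radius 14 mm, 9 mm thick, centred 20 mm from the axis and at z 98 mm (they reach 34 mm out, z 84 to 112). All of it sinks up to 7 mm with tightening.
- wing (a joint): Turn of the wing screw, rad, growing clockwise from above (tightening), 0 to 7.6 = hard stop, tight. Starts 0.1 to 3.6. At value q one ear stands at angle pi/2 - q from the clamp's +x (counter-clockwise positive), the other opposite. Sinks 0.95 mm per rad. Turns loosely (0.035 N m, 1 to 2 N at an ear; a little more in the last 0.4 rad) and stays where it is left.
- foot: Steel pressure foot under the screw, a disc of radius 9 mm; it sinks with the screw, 0.95 mm per rad, and does not turn. Its frame is the clamp's frame lowered by that much (origin near the table, not at the disc). With the rack home it meets the rack's toe at about joint wing 7.2.
- rack: Loose white rack, about 0.3 kg, 130 x 56 mm, on the base plate between the rails (3 mm play a side). Origin: centre of its underside, 12 mm above the table; x along the channel. Block 44 mm high, x -65 to +17 mm, with six short tubes, blue caps up to 64 mm above the underside; toe 36 mm high, x +17 to +65 mm, goes under the jaw. Home: origin at x -41 mm in the clamp's frame.
- rack_push (a point): Centre of the rack's near end face (its -x face), 30 mm above the rack's underside (42 mm above the table): the place to push, towards the clamp's +x. The rack starts 20 to 50 mm short of home; home when this point is at x -106 mm in the clamp's frame.
- label_roll: Bystander, loose: roll of paper labels standing on end, 92 mm across, 62 mm tall, to the left (+y) of the clamp. Origin at the centre of its underside.
- dropper: Bystander, loose: small white dropper bottle, 26 mm across, 70 mm tall, to the right (-y) of the clamp. Origin at the centre of its underside.
- sanitiser: Bystander, loose: clear pump bottle, 72 mm across, 165 mm tall, to the left (+y) beyond the label roll. Origin at the centre of its underside.
- rack_stop (a point): Centre of the stop face, x +24 mm in the clamp's frame, that the rack's toe must meet; axes as clamp. Over the toe hangs the jaw that carries the screw: x -22 to +60, y +-20, z 60 to 76 mm in the clamp's frame.
- column_face (a point): Top of the column behind the screw, on its face towards the screw: x +38 mm, z 118 mm in the clamp's frame; the column is 50 mm wide in y. It leaves no good room for fingers to pass round the screw's +x side; the -x side and both y sides are open.

How it is judged:
On the way, in this order (a step that is already met when the one before it is completed fails the run):
1. the rack is pushed home against the stop (x of rack in the frame of clamp above -0.045 m and z of rack in the frame of clamp below 0.016 m and angle between rack's own z axis and vertical below 0.08 rad), for 0.2 s.
2. the wing screw is turned clockwise to its stop, its foot pressing on the rack (value of joint wing above 7.25 rad and contact force between foot and rack above 0.5 N), for 0.2 s.
At the end, for the whole second after the job is handed in: The rack stands flat within 4 mm of its stop and at rest, the wing screw is within 0.35 rad of its tight stop (joint wing above 7.25) and the foot presses on the rack (over 0.5 N) (all of step 1 and all of step 2 and linear speed of rack below 0.01 m/s); the robot touches nothing.
It fails at once if the rack is lifted (over 8 mm) or tipped (over 0.2 rad) (z of rack in the frame of clamp above 0.02 m or angle between rack's own z axis and vertical above 0.2 rad).
It fails at once if an ear of the wing screw is pinched between two fingers (both its faces pressed at once), or the two ear ends are gripped ((contact force between the fingers and wing_c2 above 1 N and contact force between the fingers and wing_c3 above 1 N) or (contact force between the fingers and wing_c5 above 1 N and contact force between the fingers and wing_c6 above 1 N) or (contact force between the fingers and wing_c1 above 1 N and contact force between the fingers and wing_c4 above 1 N)).
It fails at once if the wing screw is gripped hard or forced (fingers press on it with over 60 N) (contact force between the fingers and wing above 60 N).
It fails at once if the label roll or a bottle is moved over 15 mm or tipped over 0.3 rad (distance of any of label_roll, dropper, sanitiser from where it was at the start of the episode above 0.015 m or angle between any of label_roll, dropper, sanitiser's own z axis and vertical above 0.3 rad).
It also fails if it takes over 61 s, if anything falls off the work surface, if the arm or the gripper's body presses on something with over 40 N, if the wrist force passes 120 N, or if a joint passes its speed limit or range.

### The arm

A 6-joint arm with a two-finger parallel gripper is mounted at the origin on the work surface. World frame = base frame: x ahead of the robot, y to its left, z up, the work surface at z = 0. Lengths are in m, angles in rad, forces in N, time in s.
With the tool pointing down it reaches from about 0.4 to 0.925 m from the base axis. Payload 12.5 kg.
Tool frame: the origin (TCP) lies on the centre line of the jaws, within the pads' length; the fingertips stand 11 mm ahead of it and the grasp point (between the pads) lies 8 mm behind it (manip.tip_extent is the distance from the TCP to the fingertips, in m); x points along the fingers, z is the direction in which the jaws open and shut, and the axes are right-handed (so a half turn about x gives the same grasp; the last joint's range is limited). The gripper opens to 95 mm and grips with 3 to 60 N. Pads are 20 mm wide; open, the fingers measure 119 mm over their backs; the gripper's body (75 mm by 180 mm) begins 59 mm behind the grasp point.
Start: joints at [-1.355, 0.491, 1.559, -0, 1.092, -0.106], TCP at [0.198, -0.593, 0.226] pointing down, gripper open.
Joint ranges: [-3.1, 3.1], [-0.84, 2.19], [0.05, 2.79], [-1.13, 4.28], [0.06, 2.93], [-2.69, 2.69]. Speed limits (rad/s): [2.22, 2.22, 2.79, 3.14, 3.14, 3.14].

### API

Orientations are given as [roll, pitch, yaw] about the fixed x, y, z axes, in that order (R = Rz(yaw) Ry(pitch) Rx(roll)).
In Python, from cell import manip gives the robot as it stands.
- The arm moves only by the tool move_arm, never from a script. Its arguments are lists of equal length, an entry for each row: "gripper": the closure in counts, from 0 (fully open) to 255 (shut); "xyz": the shift along the tool's x, y, z in units of 40 mm (1.0 is 40 mm), a list of three; "roll": the turn about the tool's x in units of 5 degrees (1.0 is 5 degrees). A call has 1 to 20 rows; each row is the pose to reach, as a shift and turn from the pose commanded when the call began, along the tool's axes at that moment; what a row does not reach only later rows make up. A row lasts 1/10 s, in which the tool goes at most 50 mm and 8.59 degrees, less where a joint would pass 70% of its speed; a pose out of reach is approached as far as the arm can. A call with a gripper value outside its range is refused whole. The fingers move at their own pace and stop on an object; the grip force is fixed at half the most. Time passes only in rows, so rows that repeat a pose let the fingers close. It gives the time, the measured TCP pose, the force and the opening at its end, in the units of the state.
- manip.get_state(): the state, without advancing time (a new reading comes with each control period).
- manip.snapshot(name): name is "scene" or "top"; returns a dict with "color" (384x512x3 uint8, red, green, blue), "fov_y" (degrees; the focal length in pixels is half the picture's height over the tangent of half this angle, whatever the lens; pixels are square), "cx", "cy" (the principal point, pixels), "k1" (the pictures are not rectified: a ray, as slopes to the right and down, at radius r is drawn at 1 + k1 r^2 times it, then the intrinsics apply), "world_from_camera" (4x4, takes a point from camera to world coordinates). Camera axes: x right, y down, z forward; pixel columns grow to the right and rows downward; lengths in m; the calibration is good to about 2 mm. A picture is of the moment at which its call begins. There is no depth.
- manip.job_done(): hands the job in, once; it reports no verdict.
The state is a dict: "clock": time; "qpos": joint angles; "joint_vel": joint speeds; "joint_efforts": joint torques, N m; "position": TCP position; "ee_rot": TCP orientation; "wrist_force": force on the tool from outside, world axes, zero at the start; "torque": the same for the moment, N m; "finger_gap": finger opening in m.
Only numpy, scipy, OpenCV 4.12 (cv2) and the standard library are available. Lean on these libraries where they do the work, as an engineer would, in place of code of your own. Each camera call takes 0.05 s, during which the arm holds its last target.

## Working session

There is one attempt and no reset: what is moved stays moved. The work goes in short steps, Python scripts to look and compute and a tool call to move; the robot and the scene stay as the last step left them, time stands still between calls to the robot, and variables do not carry over. Pictures are saved under pics/ and viewed, and the job is handed in when it is done.

Besides the shell and the picture viewer there is one more tool, called after "Emit:" as name([rows], argument=value, ...), one row to a line, values as JSON. move_arm: Moves the arm, as the interface text tells. Its arguments: {"type":"object","properties":{"gripper":{"type":"array","items":{"type":"number"}},"xyz":{"type":"array","items":{"type":"array","items":{"type":"number"}}},"roll":{"type":"array","items":{"type":"number"}}},"required":["gripper","xyz","roll"]}

```bash
ls; mkdir -p pics
python3 - <<'E'
from cell import manip
import cv2
print(manip.get_state(), manip.tip_extent)
for n in("scene","top"):
    s=manip.snapshot(n); cv2.imwrite(f"pics/{n}0.png",s["color"][:,:,::-1])
    print({k:v for k,v in s.items() if k!="color"})
E
```

```text
pics
{'clock': 0.0, 'qpos': array([-1.35460507e+00,  4.91541510e-01,  1.55945015e+00,  8.48511370e-06,
        1.09166680e+00, -1.05569873e-01]), 'joint_vel': array([-0.00119092,  0.00092004, -0.00079373, -0.0001629 , -0.00128604,
        0.00028641]), 'joint_efforts': array([ 1.34785412e-03, -6.12634063e+01, -2.58186185e+01,  6.93127234e-02,
        4.81558393e-02, -1.33201074e-04]), 'position': array([ 0.19764162, -0.59269133,  0.22507271]), 'ee_rot': array([3.02896208, 1.56973049, 1.77992296]), 'wrist_force': array([ 0.11952927, -0.4496331 , -0.37799691]), 'torque': array([-0.03353255,  0.0334319 ,  0.01841845]), 'finger_gap': 0.09509722669076136} 0.011
{'fov_y': 50.91055824102052, 'cx': 255.91997716852248, 'cy': 193.2619886790748, 'k1': -0.005938927409003241, 'world_from_camera': array([[-0.83350423,  0.35788231, -0.42094055,  0.91434614],
       [ 0.55249049,  0.54675529, -0.62913664,  0.50547463],
       [ 0.0049946 , -0.7569537 , -0.65344942,  0.56579333],
       [ 0.        ,  0.        ,  0.        ,  1.        ]])}
{'fov_y': 57.92825656913168, 'cx': 260.17644020787463, 'cy': 193.7610814726448, 'k1': -0.0314698629517818, 'world_from_camera': array([[-0.00285772, -0.9956202 ,  0.09344652,  0.57760205],
       [-0.99998615,  0.00243222, -0.00466691,  0.07211089],
       [ 0.00441919, -0.09345856, -0.99561336,  0.74951054],
       [ 0.        ,  0.        ,  0.        ,  1.        ]])}
```

View pics/scene0.png

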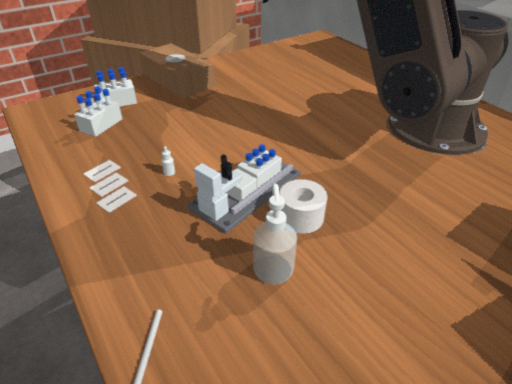

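View pics/top0.png

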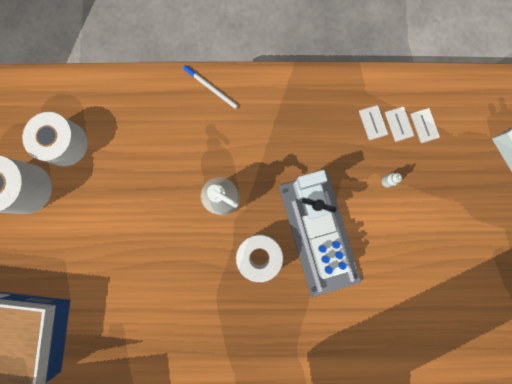

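Run:
```python
import cv2
a=cv2.imread("pics/top0.png")[160:310,215:415]; cv2.imwrite("pics/top0c.png",cv2.resize(a,None,fx=4,fy=4,interpolation=cv2.INTER_CUBIC))
a=cv2.imread("pics/scene0.png")[135:235,180:310]; cv2.imwrite("pics/scene0c.png",cv2.resize(a,None,fx=6,fy=6,interpolation=cv2.INTER_CUBIC))
```

```text
(no output)
```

View pics/top0c.png

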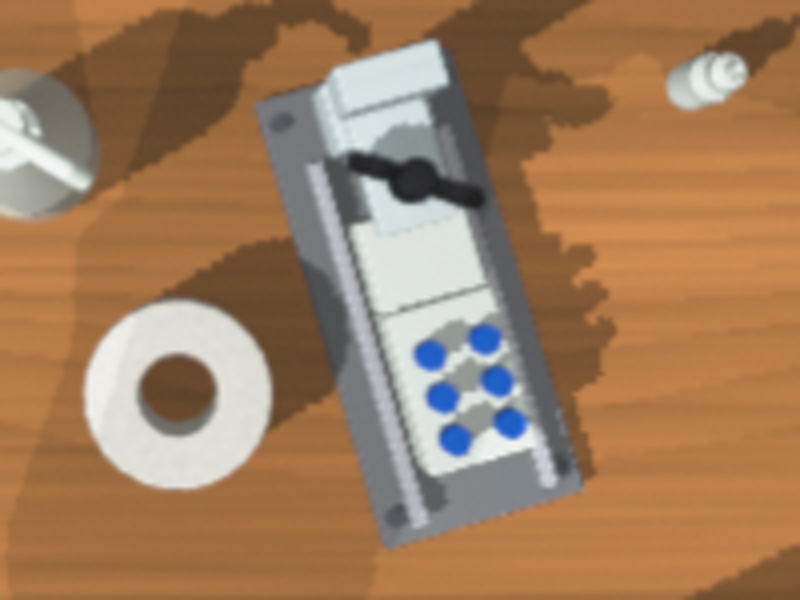

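View pics/scene0c.png

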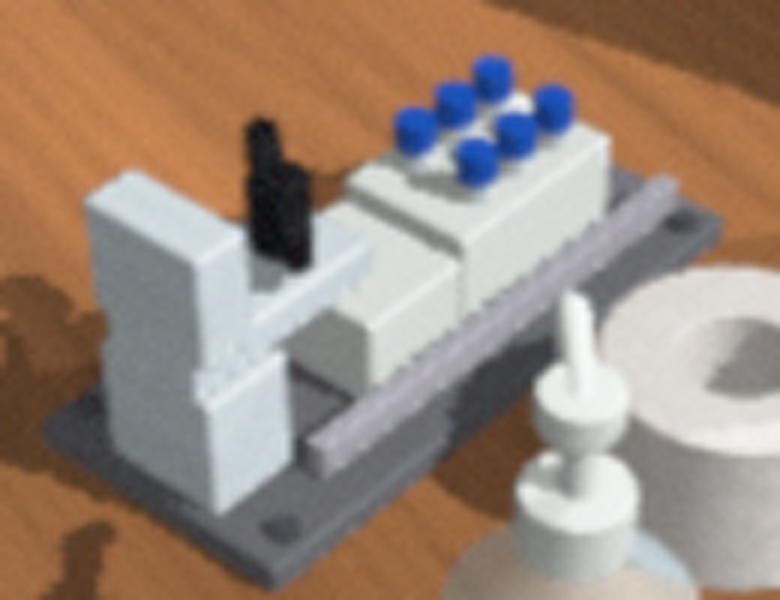

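```bash
cat > h.py <<'E'
import numpy as np, cv2, json
from scipy.optimize import least_squares
from cell import manip
CAL={}
def cal(s):
    f=192/np.tan(np.radians(s["fov_y"]/2)); return dict(f=f,cx=s["cx"],cy=s["cy"],k1=s["k1"],T=np.linalg.inv(s["world_from_camera"]),W=s["world_from_camera"])
def proj(c,P):
    P=np.atleast_2d(P); p=P@c["T"][:3,:3].T+c["T"][:3,3]
    ab=p[:,:2]/p[:,2:]; r2=(ab**2).sum(1,keepdims=True)
    return ab*(1+c["k1"]*r2)*c["f"]+[c["cx"],c["cy"]]
def ray(c,uv,z):
    ab=(np.array(uv,float)-[c["cx"],c["cy"]])/c["f"]; a=ab.copy()
    for _ in range(5): a=ab/(1+c["k1"]*(a**2).sum())
    d=c["W"][:3,:3]@np.r_[a,1]; o=c["W"][:3,3]; return o+d*(z-o[2])/d[2]
def uncrop(x,y,u0,v0,k): return np.array([(x+.5)/k-.5+u0,(y+.5)/k-.5+v0])
def cw(p,P): # clamp->world
    P=np.atleast_2d(P); c,s=np.cos(p[2]),np.sin(p[2])
    return np.c_[p[0]+c*P[:,0]-s*P[:,1],p[1]+s*P[:,0]+c*P[:,1],P[:,2]]
E
python3 - <<'E'
from h import *
ct=cal(manip.snapshot("top")); cs=cal(manip.snapshot("scene"))
top=[((65,55,12),(258,103)),((-180,55,12),(388,547)),((-180,-55,12),(582,490)),((0,0,105),(412,181)),((38,25,118),(345,113)),((38,-25,118),(450,84))]
sc=[((38,25,118),(245,235)),((38,-25,118),(128,172)),((65,55,12),(272,575)),((65,-55,12),(45,425)),((-180,55,12),(722,222))]
def res(p,full=False):
    a=proj(ct,cw(p,np.array([t[0] for t in top])/1000.))-np.array([uncrop(*t[1],215,160,4) for t in top])
    b=proj(cs,cw(p,np.array([t[0] for t in sc])/1000.))-np.array([uncrop(*t[1],180,135,6) for t in sc])
    return np.r_[a.ravel(),b.ravel()]
r=least_squares(res,[0.6,0,0.25],loss="soft_l1"); p=r.x
print(p); print(res(p).reshape(-1,2).round(1)); np.save("clamp.npy",p)
# wing ears
for n,(x,y) in dict(earL=(357,160),earR=(478,198),hub=(413,181)).items():
    w=ray(ct,uncrop(x,y,215,160,4),.105); d=w[:2]-p[:2]; c,s=np.cos(p[2]),np.sin(p[2])
    print(n,w, "clamp:",c*d[0]+s*d[1],-s*d[0]+c*d[1])
# rack edges: near end top z=56mm ; step at x=+17 z 
for n,(x,y,z) in dict(nearL=(430,475,.056),nearR=(545,448,.056),stepL=(385,315,.056),stepR=(492,287,.056)).items():
    w=ray(ct,uncrop(x,y,215,160,4),z); d=w[:2]-p[:2]; c,s=np.cos(p[2]),np.sin(p[2])
    print(n, "clamp:",c*d[0]+s*d[1],-s*d[0]+c*d[1])
for n,(x,y,z) in dict(roll=(178,393,.062),drop=(733,70,.07)).items():
    print(n,ray(ct,uncrop(x,y,215,160,4),z))
print(ray(ct,(222,194),.165))
E
```

```text
[ 0.61860345 -0.04006081  0.27736371]
[[-1.2 -0.6]
 [-0.8  0.6]
 [ 0.8 -0.2]
 [ 1.1 -0.8]
 [ 0.1 -0.4]
 [-0.2 -0.6]
 [ 0.6 -0.3]
 [ 0.8 -0.7]
 [ 0.3  0.1]
 [-0.9 -0.5]
 [ 1.  -0.7]]
earL [ 0.6269102  -0.01238556  0.105     ] clamp: 0.015567339004609559 0.024342958755955806
earR [ 0.60901   -0.0685925  0.105    ] clamp: -0.01703936993586464 -0.024814333526216308
hub [ 0.61702896 -0.03837945  0.105     ] clamp: -0.0010539242317600846 0.0020482310245995817
nearL clamp: -0.14161946726518612 0.027164989809690843
nearR clamp: -0.14502231749953814 -0.03135942229752934
stepL clamp: -0.06043150399060164 0.02593976440289153
stepR clamp: -0.06202601992877921 -0.02940625495244835
roll [0.51599999 0.07130821 0.062     ]
drop [ 0.67396282 -0.20520238  0.07      ]
[0.63221494 0.13397251 0.165     ]
```

```bash
cat >> h.py <<'E'
from scipy.spatial.transform import Rotation as Rn
def pose():
    s=manip.get_state(); return s,Rn.from_euler("xyz",s["ee_rot"]).as_matrix(),s["position"]
def plan(pts,zdir=None,base=None):
    """pts: list of clamp-frame TCP (m) -> units; zdir: wanted world angle of tool z"""
    p=np.load("clamp.npy"); s,R,t=pose()
    if base is not None: R,t=base
    for P in pts:
        w=cw(p,P)[0]; print(np.round(P,4),"->",np.round(R.T@(w-t)/.04,2))
    za=np.arctan2(R[1,2],R[0,2]); print("tool z angle",np.degrees(za),"clamp yaw",np.degrees(p[2]))
def where():
    p=np.load("clamp.npy"); s,R,t=pose(); c,S=np.cos(p[2]),np.sin(p[2]); d=t-[p[0],p[1],0]
    F=s["wrist_force"]; f=lambda v:np.round([c*v[0]+S*v[1],-S*v[0]+c*v[1],v[2]],4)
    print("t",s["clock"],"clamp xyz",f(d),"F clamp",f(F).round(1),"gap",s["finger_gap"],"ztool",np.degrees(np.arctan2(R[1,2],R[0,2]))-np.degrees(p[2]))
E
python3 - <<'E'
from h import *
s,R,t=pose(); print(R.round(3)); where()
plan([(-.185,-.001,.225),(-.185,-.001,.053)])
E
```

```text
[[-0.     0.949  0.316]
 [ 0.001  0.316 -0.949]
 [-1.     0.    -0.001]]
t 0.2 clamp xyz [-0.5562 -0.4163  0.2253] F clamp [ 0.  -0.8  0.9] gap 0.09523144950053052 ztool -87.45484928663954
[-0.185 -0.001  0.225] -> [ 0.01  9.73 -9.96]
[-0.185 -0.001  0.053] -> [ 4.31  9.73 -9.96]
tool z angle -71.5630795936461 clamp yaw 15.891769692993448
```

Emit:
move_arm([
  [0,0.8,-0.8],
  [0,1.6,-1.6],
  [0,2.4,-2.4],
  [0,3.2,-3.3],
  [0,4.0,-4.1],
  [0,4.8,-4.9],
  [0,5.6,-5.7],
  [0,6.4,-6.6],
  [0,7.2,-7.4],
  [0,8.0,-8.2],
  [0,8.8,-9.0],
  [0,9.73,-9.96],
  [0,9.73,-9.96],
  [0,9.73,-9.96],
  [0,9.73,-9.96],
  [0,9.73,-9.96],
  [0,9.73,-9.96],
  [0,9.73,-9.96],
  [0,9.73,-9.96],
  [0,9.73,-9.96],
], gripper=[255,255,255,255,255,255,255,255,255,255,255,255,255,255,255,255,255,255,255,255], roll=[-1.5,-3,-4.5,-6,-7.5,-9,-10.5,-12,-13.5,-15,-16.5,-17.5,-17.5,-17.5,-17.5,-17.5,-17.5,-17.5,-17.5,-17.5])

```text
clock: 2.2
position: [0.4408, -0.0921, 0.2256]
ee_rot: [-1.229, 1.571, -0.951]
wrist_force: [0.3, -0.7, 0.2]
finger_gap: 0.0003
```

Run:
```python
from h import *
where(); print(manip.get_state()["qpos"].round(2))
plan([(-.185,-.001,.053)])
for n in("scene","top"):
    cv2.imwrite(f"pics/{n}1.png",manip.snapshot(n)["color"][:,:,::-1])
a=cv2.imread("pics/top1.png")[130:330,195:415]
b=cv2.imread("pics/scene1.png")[85:285,150:370]
cv2.imwrite("pics/c1.png",cv2.resize(np.hstack([a,b]),None,fx=1.8,fy=2.8,interpolation=cv2.INTER_CUBIC) if 0 else cv2.resize(np.hstack([a,b]),None,fx=1.8,fy=1.8,interpolation=cv2.INTER_CUBIC))
```

```text
t 2.2 clamp xyz [-0.1852 -0.0014  0.2256] F clamp [ 0.1 -0.8  0.2] gap 0.00030479956383795893 ztool 0.017062195824369297
[-0.35  0.24  1.97 -0.    0.93 -0.63]
[-0.185 -0.001  0.053] -> [4.32 0.01 0.01]
tool z angle 15.908831888817817 clamp yaw 15.891769692993448
```

View pics/c1.png

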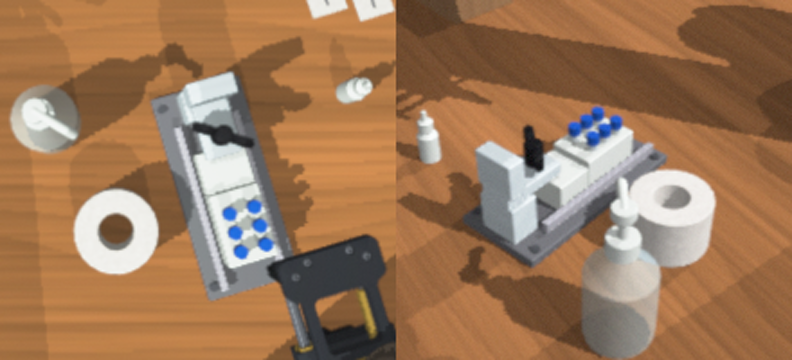

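Emit:
move_arm([
  [0.8,0,0],
  [1.6,0,0],
  [2.4,0,0],
  [3.2,0,0],
  [3.9,0,0],
  [4.3,0,0],
  [4.3,0,0],
  [4.3,0,0],
], gripper=[255,255,255,255,255,255,255,255], roll=[0,0,0,0,0,0,0,0])

```text
clock: 3.1
position: [0.441, -0.0919, 0.0539]
ee_rot: [2.772, 1.571, 3.05]
wrist_force: [-0.1, 1.0, -0.2]
finger_gap: 0.0004
```

Run:
```python
from h import *
where()
plan([(-.155,-.001,.053),(-.124,-.001,.053)])
for n in("scene","top"):
    cv2.imwrite(f"pics/{n}2.png",manip.snapshot(n)["color"][:,:,::-1])
a=cv2.imread("pics/top2.png")[130:330,195:415]
b=cv2.imread("pics/scene2.png")[85:285,150:370]
cv2.imwrite("pics/c2.png",cv2.resize(np.hstack([a,b]),None,fx=1.8,fy=1.8,interpolation=cv2.INTER_CUBIC))
```

```text
t 3.1 clamp xyz [-0.185  -0.0012  0.0539] F clamp [ 0.2  1.  -0.2] gap 0.0003521000511187294 ztool 0.04985156677775038
[-0.155 -0.001  0.053] -> [0.02 0.01 0.75]
[-0.124 -0.001  0.053] -> [0.02 0.   1.52]
tool z angle 15.941621259771198 clamp yaw 15.891769692993448
```

View pics/c2.png

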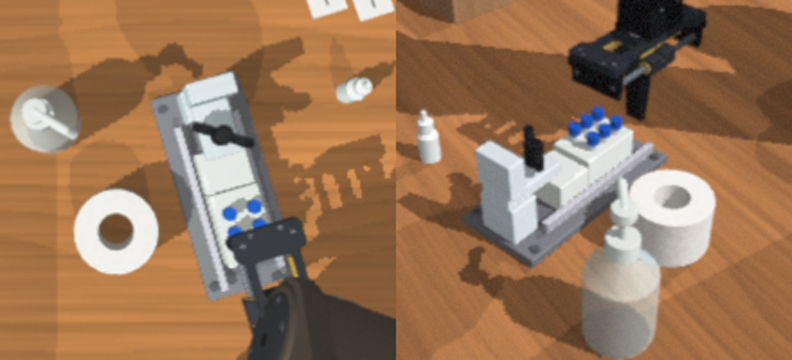

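Emit:
move_arm([
  [0,0,0.2],
  [0,0,0.4],
  [0,0,0.6],
  [0,0,0.65],
  [0,0,0.7],
  [0,0,0.75],
  [0,0,0.8],
  [0,0,0.85],
  [0,0,0.9],
  [0,0,0.95],
  [0,0,1.0],
  [0,0,1.05],
  [0,0,1.1],
  [0,0,1.15],
  [0,0,1.2],
  [0,0,1.25],
  [0,0,1.3],
  [0,0,1.35],
  [0,0,1.4],
  [0,0,1.45],
], gripper=[255,255,255,255,255,255,255,255,255,255,255,255,255,255,255,255,255,255,255,255], roll=[0,0,0,0,0,0,0,0,0,0,0,0,0,0,0,0,0,0,0,0])

```text
clock: 5.2
position: [0.4969, -0.0759, 0.0536]
ee_rot: [-1.772, 1.571, -1.494]
wrist_force: [-2.7, -0.8, -0.2]
finger_gap: 0.0004
```

Run:
```python
from h import *
where()
```

```text
t 5.2 clamp xyz [-0.1269 -0.0012  0.0536] F clamp [-2.8 -0.  -0.2] gap 0.000412289591811385 ztool 0.04408589280970787
```

Emit:
move_arm([
  [0,0,0.03],
  [0,0,0.06],
  [0,0,0.09],
  [0,0,0.12],
  [0,0,0.15],
  [0,0,0.18],
  [0,0,0.2],
  [0,0,0.22],
], gripper=[255,255,255,255,255,255,255,255], roll=[0,0,0,0,0,0,0,0])

```text
clock: 6.0
position: [0.5052, -0.0736, 0.0536]
ee_rot: [-1.659, 1.571, -1.381]
wrist_force: [-2.0, -0.8, -0.3]
finger_gap: 0.0003
```

Run:
```python
from h import *
where()
```

```text
t 6.0 clamp xyz [-0.1182 -0.0012  0.0536] F clamp [-2.1 -0.2 -0.3] gap 0.00025162294869753054 ztool 0.045186325294210405
```

Not yet at the stop by force; continue in fine steps.

Emit:
move_arm([
  [0,0,0.02],
  [0,0,0.04],
  [0,0,0.06],
  [0,0,0.06],
], gripper=[255,255,255,255], roll=[0,0,0,0])

```text
clock: 6.4
position: [0.5076, -0.0729, 0.0537]
ee_rot: [-0.668, 1.57, -0.39]
wrist_force: [-0.6, 0.1, -0.7]
finger_gap: 0.0007
```

Run:
```python
from h import *
where()
```

```text
t 6.4 clamp xyz [-0.1157 -0.0012  0.0537] F clamp [-0.5  0.2 -0.7] gap 0.0007048628380001538 ztool 0.04534631205816986
```

Emit:
move_arm([
  [0,0,0.02],
  [0,0,0.04],
  [0,0,0.06],
], gripper=[255,255,255], roll=[0,0,0])

```text
clock: 6.7
position: [0.5084, -0.0724, 0.0535]
ee_rot: [2.858, 1.567, 3.136]
wrist_force: [-12.3, -8.7, 6.0]
finger_gap: 0.0006
```

Run:
```python
from h import *
where()
for n in("scene","top"):
    cv2.imwrite(f"pics/{n}3.png",manip.snapshot(n)["color"][:,:,::-1])
a=cv2.imread("pics/top3.png")[130:330,195:415]
b=cv2.imread("pics/scene3.png")[135:235,180:310]
cv2.imwrite("pics/c3.png",cv2.resize(b,None,fx=6,fy=6,interpolation=cv2.INTER_CUBIC))
```

```text
t 6.7 clamp xyz [-0.1149 -0.0009  0.0535] F clamp [-14.2  -5.    6. ] gap 0.0006394726248363428 ztool 0.07280621945254673
```

View pics/c3.png

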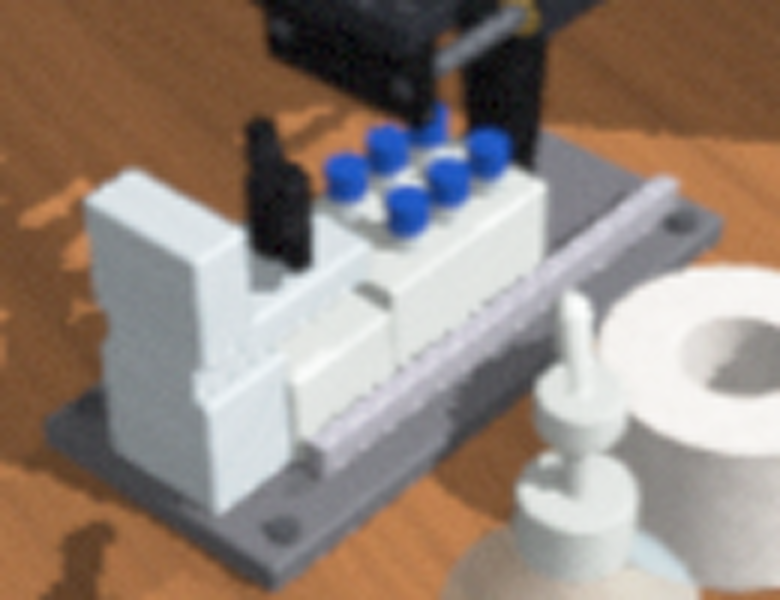

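Emit:
move_arm([
  [0,0,-0.1],
  [0,0,-0.4],
  [0,0,-0.8],
  [-0.8,0,-1.0],
  [-1.6,0,-1.0],
  [-2.4,0,-1.0],
  [-3.2,0,-1.0],
  [-3.6,0,-1.0],
  [-3.6,0,-1.0],
  [-3.6,0,-1.0],
], gripper=[255,255,255,255,255,255,255,255,255,255], roll=[0,0,0,0,0,0,0,0,0,0])

```text
clock: 7.8
position: [0.4708, -0.0832, 0.1971]
ee_rot: [-0.639, 1.571, -0.361]
wrist_force: [-0.0, 1.3, -0.0]
finger_gap: 0.0005
```

Run:
```python
from h import *
where()
p=np.load("clamp.npy")
box=lambda x0,x1,y0,y1,z0,z1:[np.array([[x,y,z] for x in(x0,x1) for y in (y0,y1)  for z in (z0,z1)])/1000.]
def wire(img,c,p,P,k,u0,v0,col):
    uv=(proj(c,cw(p,P))-[u0,v0]+.5)*k-.5
    for i in range(8):
        for j in range(i+1,8):
            if bin(i^j).count("1")==1: cv2.line(img,tuple(np.int32(uv[i]*16)),tuple(np.int32(uv[j]*16)),col,1,cv2.LINE_AA,4)
q=0.59
for n,(u0,v0,w,h,k) in dict(top=(260,160,110,150,5),scene=(180,135,130,100,6)).items():
    s=manip.snapshot(n); c=cal(s); im=s["color"][:,:,::-1]; cv2.imwrite(f"pics/{n}4.png",im)
    a=cv2.resize(im[v0:v0+h,u0:u0+w],None,fx=k,fy=k,interpolation=cv2.INTER_CUBIC)
    raw=a.copy()
    for P,col in((box(-180,65,-55,55,0,12)[0],(0,255,255)),(box(38,65,-25,25,80,118)[0],(0,255,0)),(box(-106,-24,-28,28,12,56)[0],(255,0,255)),(box(-22,60,-20,20,60,76)[0],(0,0,255))): wire(a,c,p,P,k,u0,v0,col)
    th=np.linspace(0,2*np.pi,40)
    for z in(79,107):
        uv=(proj(c,cw(p,np.c_[.011*np.cos(th),.011*np.sin(th),th*0+(z-.95*q)/1000]))-[u0,v0]+.5)*k-.5
        cv2.polylines(a,[np.int32(uv*16)],True,(255,255,0),1,cv2.LINE_AA,4)
    for sg in(1,-1):
      e=np.pi/2-q; P=[]
      for t in th: 
        r=sg*.020+.014*np.cos(t); P.append([r*np.cos(e),r*np.sin(e),.098-.00095*q+.014*np.sin(t)])
      uv=(proj(c,cw(p,np.array(P)))-[u0,v0]+.5)*k-.5
      cv2.polylines(a,[np.int32(uv*16)],True,(255,255,255),1,cv2.LINE_AA,4)
    cv2.imwrite(f"pics/{n}4o.png",a); cv2.imwrite(f"pics/{n}4r.png",raw)
```

```text
t 7.8 clamp xyz [-0.1539 -0.001   0.1971] F clamp [ 0.3  1.2 -0. ] gap 0.00045394782873893686 ztool 0.03943579310869616
```

View pics/top4o.png

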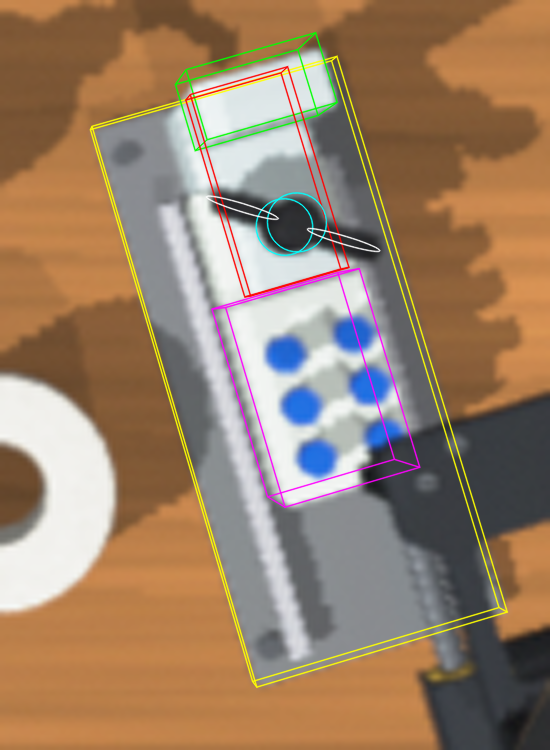

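View pics/scene4o.png

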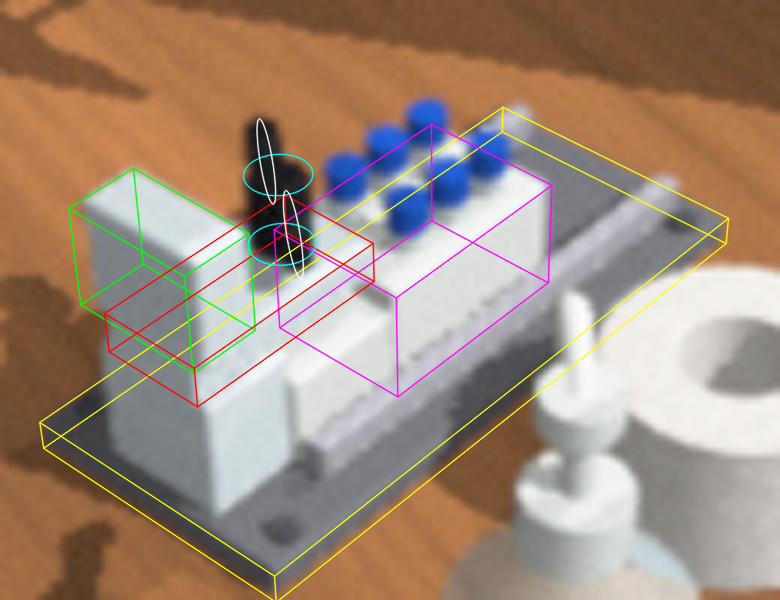

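View pics/top4r.png

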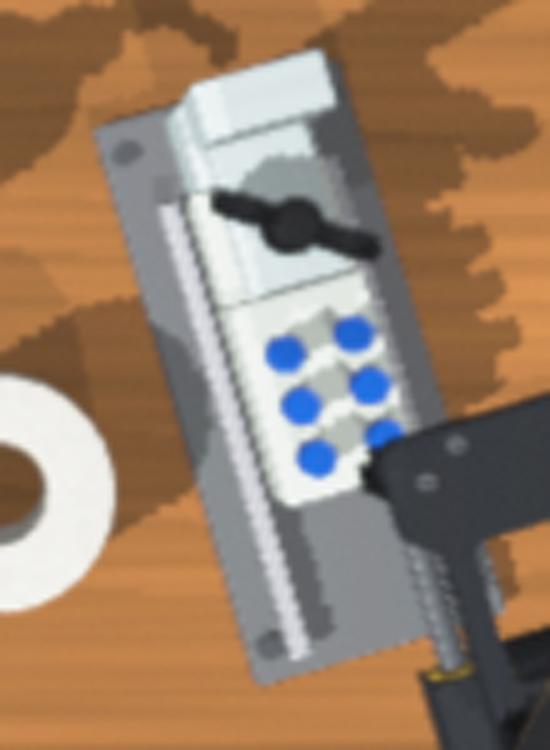

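Run:
```python
from h import *
ct=cal(manip.snapshot("top")); cs=cal(manip.snapshot("scene"))
T4=lambda x,y:uncrop(x,y,215,160,4); T5=lambda x,y:uncrop(x,y,260,160,5); S6=lambda x,y:uncrop(x,y,180,135,6)
top=[((65,55,12),T4(258,103)),((-180,55,12),T4(388,547)),((-180,-55,12),T4(582,490)),((0,0,106.5),T4(413,180)),((38,25,118),T4(345,113)),((38,-25,118),T4(450,84)),
((-22,20,76),T4(386,234)),((-22,-20,76),T4(467,213)),((-170,34,26),T5(300,658)),((24,34,26),T5(170,205)),((38,25,118),T5(205,145)),((38,-25,118),T5(337,105))]
sc=[((38,25,118),S6(247,235)),((38,-25,118),S6(130,171)),((65,55,12),S6(272,573)),((65,-55,12),S6(45,425)),((-180,55,12),S6(723,220)),((-22,20,76),S6(372,250)),((24,34,26),S6(318,440))]
def pj(c,P,d):
    # perturb camera: small rot + trans in camera frame
    P=P@c["T"][:3,:3].T+c["T"][:3,3]; P=Rn.from_rotvec(d[3:]).apply(P)+d[:3]
    ab=P[:,:2]/P[:,2:]; r2=(ab**2).sum(1,keepdims=True); return ab*(1+c["k1"]*r2)*c["f"]+[c["cx"],c["cy"]]
def res(v):
    o=[]
    for c,L,d in((ct,top,v[3:9]),(cs,sc,v[9:15])):
        o.append((pj(c,cw(v[:3],np.array([t[0] for t in L])/1000.),d)-np.array([t[1] for t in L])).ravel()/.5)
    pr=np.tile([.0015]*3+[.002]*3,2)
    return np.r_[np.concatenate(o),v[3:]/pr]
r=least_squares(res,np.r_[np.load("clamp.npy"),np.zeros(12)],loss="soft_l1")
print(r.x[:3], r.x[3:].round(4)); print(res(r.x)[:38].reshape(-1,2).round(1).tolist())
C=np.linalg.inv(r.jac.T@r.jac); print("sd",np.sqrt(np.diag(C))[:3])
d=r.x[:2]-np.load("clamp.npy")[:2];a=r.x[2]; print("shift clamp",np.cos(a)*d[0]+np.sin(a)*d[1],-np.sin(a)*d[0]+np.cos(a)*d[1])
np.save("clamp2.npy",r.x[:3])
```

```text
[ 0.61781845 -0.04104159  0.27835908] [-0.0003  0.0002  0.0012  0.0002 -0.0003  0.0002 -0.0003  0.0005  0.0008
 -0.0009 -0.0003 -0.0004]
[[-2.1, -0.3], [-1.2, 1.6], [1.8, 0.1], [2.3, -0.4], [0.4, 0.2], [-0.2, -0.2], [-2.7, 2.0], [-3.9, 1.1], [1.7, -0.6], [-0.1, -0.5], [1.0, -1.3], [0.1, -0.2], [0.3, -0.1], [0.8, -0.3], [0.5, 1.2], [-2.0, -0.5], [1.0, -0.3], [-0.1, -1.8], [-2.0, 2.6]]
sd [0.0015827  0.0017657  0.00456124]
shift clamp -0.0010242775681664866 -0.000727329139297824
```

```bash
cat >> h.py <<'E'
def arc(a0,a1,step,z=.096,R=.032,c=(.001,.0005)):
    n=int(round(abs(a1-a0)/step)); return [(c[0]+R*np.cos(np.radians(a)),c[1]+R*np.sin(np.radians(a)),z) for a in np.linspace(a0,a1,n+1)]
E
python3 - <<'E'
from h import *
where()
plan(arc(290,290.1,.1,z=.197)[:1]+arc(290,290.1,.1)[:1])
E
```

```text
t 8.0 clamp xyz [-0.1538 -0.001   0.1965] F clamp [-0.9 -0.1 -0.5] gap 0.0007656842382869515 ztool 0.04371216230102881
[ 0.0119 -0.0296  0.197 ] -> [-0.02 -0.72  4.14]
[ 0.0119 -0.0296  0.096 ] -> [ 2.51 -0.72  4.15]
tool z angle 15.935481855294476 clamp yaw 15.891769692993448
```

Emit:
move_arm([
  [0,-0.15,0.8],
  [0,-0.3,1.7],
  [0,-0.45,2.6],
  [0,-0.6,3.4],
  [0,-0.72,4.0],
  [0,-0.72,4.14],
  [0,-0.72,4.14],
  [0.5,-0.72,4.14],
  [1.0,-0.72,4.14],
  [1.5,-0.72,4.14],
  [2.0,-0.72,4.14],
  [2.3,-0.72,4.14],
  [2.5,-0.72,4.14],
  [2.5,-0.72,4.14],
], gripper=[255,255,255,255,255,255,255,255,255,255,255,255,255,255], roll=[0,0,0,0,0,0,0,0,0,0,0,0,0,0])

```text
clock: 9.4
position: [0.6378, -0.0655, 0.0971]
ee_rot: [2.736, 1.57, 3.014]
wrist_force: [-0.7, 0.8, 0.8]
finger_gap: 0.0003
```

Run:
```python
from h import *
where()
plan(arc(290,180,10))
for n in("scene","top"):
    cv2.imwrite(f"pics/{n}5.png",manip.snapshot(n)["color"][:,:,::-1])
a=cv2.imread("pics/top5.png")[140:260,250:380]
b=cv2.imread("pics/scene5.png")[115:235,180:310]
cv2.imwrite("pics/c5.png",cv2.resize(np.hstack([a,b]),None,fx=3,fy=3,interpolation=cv2.INTER_CUBIC))
```

```text
t 9.4 clamp xyz [ 0.0115 -0.0297  0.0971] F clamp [-0.5  1.   0.8] gap 0.000319088222722402 ztool 0.03834139414585458
[ 0.0119 -0.0296  0.096 ] -> [0.03 0.   0.01]
[ 0.0066 -0.031   0.096 ] -> [ 0.03 -0.03 -0.12]
[ 0.001  -0.0315  0.096 ] -> [ 0.03 -0.04 -0.26]
[-0.0046 -0.031   0.096 ] -> [ 0.03 -0.03 -0.4 ]
[-0.0099 -0.0296  0.096 ] -> [ 0.03  0.   -0.54]
[-0.015  -0.0272  0.096 ] -> [ 0.03  0.06 -0.66]
[-0.0196 -0.024   0.096 ] -> [ 0.03  0.14 -0.78]
[-0.0235 -0.0201  0.096 ] -> [ 0.03  0.24 -0.88]
[-0.0267 -0.0155  0.096 ] -> [ 0.03  0.36 -0.96]
[-0.0291 -0.0104  0.096 ] -> [ 0.03  0.48 -1.01]
[-0.0305 -0.0051  0.096 ] -> [ 0.03  0.62 -1.05]
[-0.031   0.0005  0.096 ] -> [ 0.03  0.76 -1.06]
tool z angle 15.930111087139302 clamp yaw 15.891769692993448
```

View pics/c5.png

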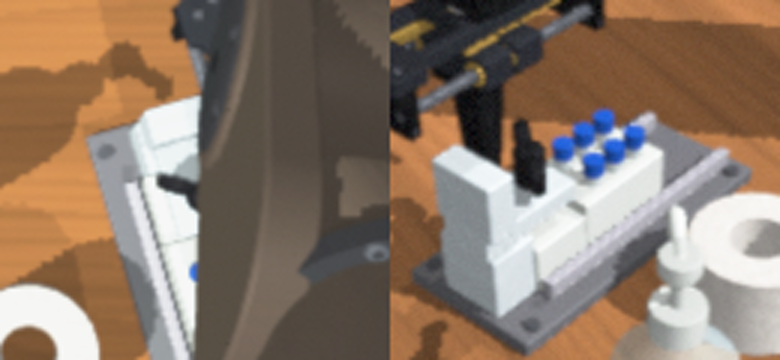

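Emit:
move_arm([
  [0.03,-0.03,-0.12],
  [0.03,-0.04,-0.26],
  [0.03,-0.03,-0.4],
  [0.03,0,-0.54],
  [0.03,0.06,-0.66],
  [0.03,0.14,-0.78],
  [0.03,0.24,-0.88],
  [0.03,0.36,-0.96],
  [0.03,0.48,-1.01],
  [0.03,0.62,-1.05],
  [0.03,0.76,-1.06],
  [0.03,0.76,-1.06],
], gripper=[255,255,255,255,255,255,255,255,255,255,255,255], roll=[0,0,0,0,0,0,0,0,0,0,0,0])

```text
clock: 10.7
position: [0.5888, -0.047, 0.0964]
ee_rot: [2.656, 1.57, 2.935]
wrist_force: [-0.7, -0.8, -0.1]
finger_gap: 0.0003
```

Run:
```python
from h import *
where()
plan(arc(180,70,10))
for n in("scene","top"):
    cv2.imwrite(f"pics/{n}6.png",manip.snapshot(n)["color"][:,:,::-1])
a=cv2.imread("pics/top6.png")[140:260,250:380]
b=cv2.imread("pics/scene6.png")[115:235,180:310]
cv2.imwrite("pics/c6.png",cv2.resize(np.hstack([a,b]),None,fx=3,fy=3,interpolation=cv2.INTER_CUBIC))
```

```text
t 10.7 clamp xyz [-0.0306  0.0015  0.0964] F clamp [-0.9 -0.5 -0.1] gap 0.00027652008467044664 ztool 0.08682041219024583
[-0.031   0.0005  0.096 ] -> [ 0.01 -0.02 -0.01]
[-0.0305  0.0061  0.096 ] -> [0.01 0.11 0.  ]
[-0.0291  0.0114  0.096 ] -> [0.01 0.25 0.04]
[-0.0267  0.0165  0.096 ] -> [0.01 0.38 0.1 ]
[-0.0235  0.0211  0.096 ] -> [0.01 0.49 0.18]
[-0.0196  0.025   0.096 ] -> [0.01 0.59 0.28]
[-0.015   0.0282  0.096 ] -> [0.01 0.67 0.39]
[-0.0099  0.0306  0.096 ] -> [0.01 0.73 0.52]
[-0.0046  0.032   0.096 ] -> [0.01 0.76 0.65]
[0.001  0.0325 0.096 ] -> [0.01 0.77 0.79]
[0.0066 0.032  0.096 ] -> [0.01 0.76 0.93]
[0.0119 0.0306 0.096 ] -> [0.01 0.73 1.06]
tool z angle 15.978590105183693 clamp yaw 15.891769692993448
```

View pics/c6.png

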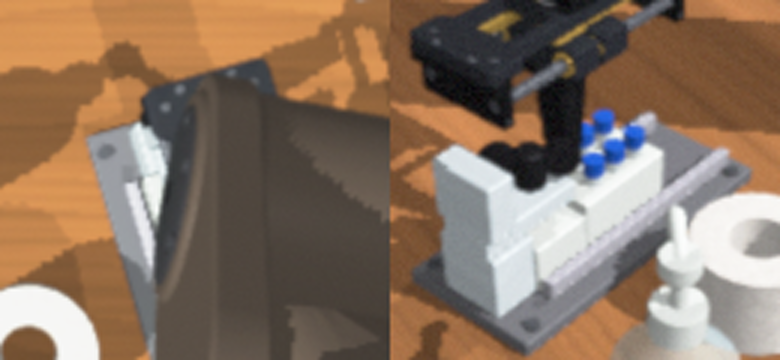

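Emit:
move_arm([
  [0.01,0.11,0],
  [0.01,0.25,0.04],
  [0.01,0.38,0.1],
  [0.01,0.49,0.18],
  [0.01,0.59,0.28],
  [0.01,0.67,0.39],
  [0.01,0.73,0.52],
  [0.01,0.76,0.65],
  [0.01,0.77,0.79],
  [0.01,0.76,0.93],
  [0.01,0.73,1.06],
  [0.01,0.73,1.06],
], gripper=[255,255,255,255,255,255,255,255,255,255,255,255], roll=[0,0,0,0,0,0,0,0,0,0,0,0])

```text
clock: 12.0
position: [0.6229, -0.0081, 0.096]
ee_rot: [-0.365, 1.57, -0.087]
wrist_force: [-0.2, -0.3, 0.1]
finger_gap: 0.0004
```

Run:
```python
from h import *
where()
for n in("scene","top"):
    cv2.imwrite(f"pics/{n}7.png",manip.snapshot(n)["color"][:,:,::-1])
a=cv2.imread("pics/top7.png")[140:260,250:380]
b=cv2.imread("pics/scene7.png")[115:235,180:310]
cv2.imwrite("pics/c7.png",cv2.resize(np.hstack([a,b]),None,fx=3,fy=3,interpolation=cv2.INTER_CUBIC))
```

```text
t 12.0 clamp xyz [0.0129 0.0295 0.096 ] F clamp [-0.3 -0.2  0.1] gap 0.00037379537716969875 ztool 0.046330675606744975
```

View pics/c7.png

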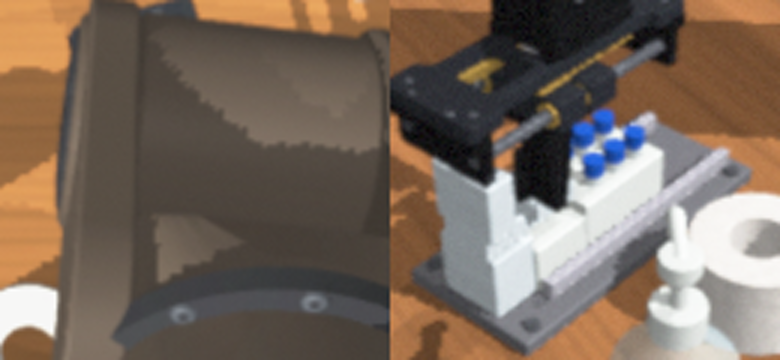

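Emit:
move_arm([
  [0,0.05,-0.1],
  [-0.3,0.05,-0.1],
  [-1.0,0,-0.2],
  [-1.8,-0.2,-0.3],
  [-2.4,-0.4,-1.0],
  [-2.6,-0.8,-1.8],
  [-2.6,-1.2,-2.6],
  [-2.6,-1.5,-3.4],
  [-2.6,-1.5,-4.0],
  [-2.6,-1.5,-4.0],
  [-2.6,-1.5,-4.0],
  [-2.6,-1.5,-4.0],
], gripper=[255,255,255,255,255,255,255,255,255,255,255,255], roll=[0,0,0,0,0,0,0,0,0,0,0,0])

```text
clock: 13.3
position: [0.4856, -0.1096, 0.2005]
ee_rot: [-0.63, 1.569, -0.352]
wrist_force: [-0.4, 0.1, 0.3]
finger_gap: 0.0004
```

Run:
```python
from h import *
where()
for n in("scene","top"):
    cv2.imwrite(f"pics/{n}8.png",manip.snapshot(n)["color"][:,:,::-1])
a=cv2.imread("pics/top8.png")[140:260,250:380]
b=cv2.imread("pics/scene8.png")[115:235,180:310]
cv2.imwrite("pics/c8.png",cv2.resize(np.hstack([a,b]),None,fx=3,fy=3,interpolation=cv2.INTER_CUBIC))
plan(arc(290,290.1,.1,z=.197)[:1]+arc(290,290.1,.1)[:1])
```

```text
t 13.3 clamp xyz [-0.147  -0.0304  0.2005] F clamp [-0.4  0.2  0.3] gap 0.00041605777347910277 ztool 0.06696217352183176
[ 0.0119 -0.0296  0.197 ] -> [0.08 0.01 3.98]
[ 0.0119 -0.0296  0.096 ] -> [2.6  0.01 3.98]
tool z angle 15.97851234832629 clamp yaw 15.891769692993448
```

View pics/c8.png

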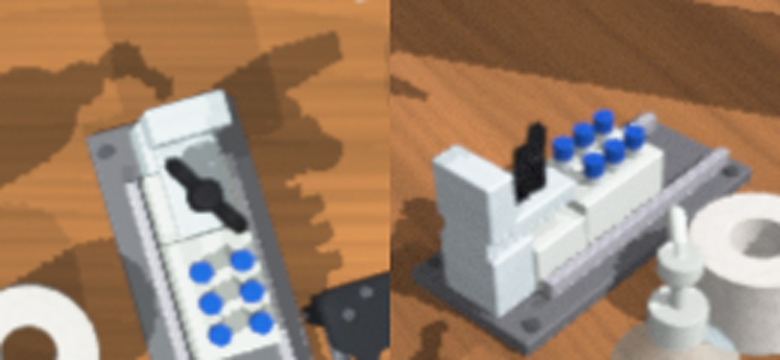

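Emit:
move_arm([
  [0,0,0.8],
  [0,0,1.6],
  [0,0,2.4],
  [0,0,3.2],
  [0,0,3.8],
  [0,0,3.95],
  [0.1,0,3.95],
  [0.7,0,3.95],
  [1.3,0,3.95],
  [1.9,0,3.95],
  [2.4,0,3.95],
  [2.6,0,3.95],
  [2.6,0,3.95],
], gripper=[255,255,255,255,255,255,255,255,255,255,255,255,255], roll=[0,0,0,0,0,0,0,0,0,0,0,0,0])

```text
clock: 14.7
position: [0.6357, -0.0665, 0.0953]
ee_rot: [2.725, 1.569, 3.003]
wrist_force: [0.2, -1.2, -0.4]
finger_gap: 0.0005
```

Run:
```python
from h import *
where()
plan(arc(280,75,11.4,z=.095))
```

```text
t 14.7 clamp xyz [ 0.0092 -0.0301  0.0953] F clamp [-0.1 -1.2 -0.4] gap 0.0004578682539994267 ztool 0.031033966683329695
[ 0.0066 -0.031   0.095 ] -> [ 0.01 -0.02 -0.07]
[ 0.0002 -0.0315  0.095 ] -> [ 0.01 -0.03 -0.22]
[-0.0061 -0.0307  0.095 ] -> [ 0.01 -0.01 -0.38]
[-0.0121 -0.0287  0.095 ] -> [ 0.01  0.04 -0.53]
[-0.0176 -0.0255  0.095 ] -> [ 0.01  0.12 -0.67]
[-0.0224 -0.0213  0.095 ] -> [ 0.01  0.22 -0.79]
[-0.0262 -0.0163  0.095 ] -> [ 0.01  0.35 -0.88]
[-0.029  -0.0106  0.095 ] -> [ 0.01  0.49 -0.95]
[-0.0306 -0.0044  0.095 ] -> [ 0.01  0.64 -0.99]
[-0.031   0.0019  0.095 ] -> [ 0.01  0.8  -1.  ]
[-0.0301  0.0082  0.095 ] -> [ 0.01  0.96 -0.98]
[-0.0279  0.0142  0.095 ] -> [ 0.01  1.11 -0.93]
[-0.0247  0.0196  0.095 ] -> [ 0.01  1.24 -0.85]
[-0.0204  0.0243  0.095 ] -> [ 0.01  1.36 -0.74]
[-0.0153  0.0281  0.095 ] -> [ 0.01  1.45 -0.61]
[-0.0095  0.0307  0.095 ] -> [ 0.01  1.52 -0.47]
[-0.0033  0.0322  0.095 ] -> [ 0.01  1.56 -0.31]
[0.003  0.0324 0.095 ] -> [ 0.01  1.56 -0.15]
[0.0093 0.0314 0.095 ] -> [0.01 1.54 0.  ]
tool z angle 15.922803659676777 clamp yaw 15.891769692993448
```

Emit:
move_arm([
  [0.01,-0.02,-0.07],
  [0.01,-0.03,-0.22],
  [0.01,-0.01,-0.38],
  [0.01,0.04,-0.53],
  [0.01,0.12,-0.67],
  [0.01,0.22,-0.79],
  [0.01,0.35,-0.88],
  [0.01,0.49,-0.95],
  [0.01,0.64,-0.99],
  [0.01,0.8,-1.0],
  [0.01,0.96,-0.98],
  [0.01,1.11,-0.93],
  [0.01,1.24,-0.85],
  [0.01,1.36,-0.74],
  [0.01,1.45,-0.61],
  [0.01,1.52,-0.47],
  [0.01,1.56,-0.31],
  [0.01,1.56,-0.25],
  [0.01,1.56,-0.18],
  [0.01,1.56,-0.15],
], gripper=[255,255,255,255,255,255,255,255,255,255,255,255,255,255,255,255,255,255,255,255], roll=[0,0,0,0,0,0,0,0,0,0,0,0,0,0,0,0,0,0,0,0])

```text
clock: 16.7
position: [0.6139, -0.008, 0.0956]
ee_rot: [0.91, 1.571, 1.188]
wrist_force: [-0.8, -0.5, -0.3]
finger_gap: 0.0004
```

Run:
```python
from h import *
where()
```

```text
t 16.7 clamp xyz [0.0043 0.0321 0.0956] F clamp [-0.9 -0.3 -0.3] gap 0.00043599087516541315 ztool 0.03971079287580892
```

Emit:
move_arm([
  [0,0.05,-0.1],
  [-0.3,0.05,-0.1],
  [-1.0,0,-0.2],
  [-1.8,-0.2,-0.3],
  [-2.4,-0.4,-1.0],
  [-2.6,-0.8,-1.8],
  [-2.6,-1.2,-2.6],
  [-2.6,-1.5,-3.4],
  [-2.6,-1.55,-3.7],
  [-2.6,-1.55,-3.7],
  [-2.6,-1.55,-3.7],
  [-2.6,-1.55,-3.7],
], gripper=[255,255,255,255,255,255,255,255,255,255,255,255], roll=[0,0,0,0,0,0,0,0,0,0,0,0])

```text
clock: 17.9
position: [0.4894, -0.1077, 0.1997]
ee_rot: [-0.489, 1.57, -0.21]
wrist_force: [-0.7, 0.0, -0.4]
finger_gap: 0.0007
```

Run:
```python
from h import *
where()
for n in("scene","top"):
    cv2.imwrite(f"pics/{n}9.png",manip.snapshot(n)["color"][:,:,::-1])
a=cv2.imread("pics/top9.png")[140:260,250:380]
b=cv2.imread("pics/scene9.png")[115:235,180:310]
cv2.imwrite("pics/c9.png",cv2.resize(np.hstack([a,b]),None,fx=3,fy=3,interpolation=cv2.INTER_CUBIC))
plan(arc(290,290.1,.1,z=.197)[:1]+arc(290,290.1,.1)[:1])
```

```text
t 17.9 clamp xyz [-0.1428 -0.0297  0.1997] F clamp [-0.6  0.2 -0.4] gap 0.0007138922793572984 ztool 0.09103991408533574
[ 0.0119 -0.0296  0.197 ] -> [ 0.06 -0.01  3.87]
[ 0.0119 -0.0296  0.096 ] -> [ 2.59 -0.01  3.87]
tool z angle 15.996593349499667 clamp yaw 15.891769692993448
```

View pics/c9.png

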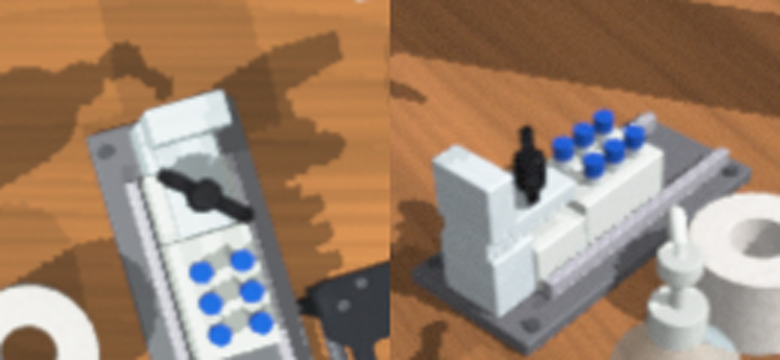

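Emit:
move_arm([
  [0,0,0.8],
  [0,0,1.6],
  [0,0,2.4],
  [0,0,3.2],
  [0,0,3.7],
  [0,0,3.85],
  [0.1,0,3.85],
  [0.7,0,3.85],
  [1.3,0,3.85],
  [1.9,0,3.85],
  [2.4,0,3.85],
  [2.65,0,3.85],
  [2.65,0,3.85],
], gripper=[255,255,255,255,255,255,255,255,255,255,255,255,255], roll=[0,0,0,0,0,0,0,0,0,0,0,0,0])

```text
clock: 19.3
position: [0.6355, -0.0661, 0.0926]
ee_rot: [2.718, 1.568, 2.996]
wrist_force: [-0.6, 0.2, -0.6]
finger_gap: 0.0007
```

Run:
```python
from h import *
where()
plan(arc(285,215,5,z=.093))
```

```text
t 19.3 clamp xyz [ 0.0091 -0.0297  0.0926] F clamp [-0.5  0.4 -0.6] gap 0.0007469081497596668 ztool 0.031093637651581574
[ 0.0093 -0.0304  0.093 ] -> [-0.01 -0.02  0.  ]
[ 0.0066 -0.031   0.093 ] -> [-0.01 -0.03 -0.06]
[ 0.0038 -0.0314  0.093 ] -> [-0.01 -0.04 -0.13]
[ 0.001  -0.0315  0.093 ] -> [-0.01 -0.05 -0.2 ]
[-0.0018 -0.0314  0.093 ] -> [-0.01 -0.04 -0.27]
[-0.0046 -0.031   0.093 ] -> [-0.01 -0.03 -0.34]
[-0.0073 -0.0304  0.093 ] -> [-0.01 -0.02 -0.41]
[-0.0099 -0.0296  0.093 ] -> [-0.01  0.   -0.48]
[-0.0125 -0.0285  0.093 ] -> [-0.01  0.03 -0.54]
[-0.015  -0.0272  0.093 ] -> [-0.01  0.06 -0.6 ]
[-0.0174 -0.0257  0.093 ] -> [-0.01  0.1  -0.66]
[-0.0196 -0.024   0.093 ] -> [-0.01  0.14 -0.72]
[-0.0216 -0.0221  0.093 ] -> [-0.01  0.19 -0.77]
[-0.0235 -0.0201  0.093 ] -> [-0.01  0.24 -0.82]
[-0.0252 -0.0179  0.093 ] -> [-0.01  0.3  -0.86]
tool z angle 15.92286333064503 clamp yaw 15.891769692993448
```

Stroke to about 245° first, then check force.

Emit:
move_arm([
  [-0.01,-0.03,-0.06],
  [-0.01,-0.04,-0.13],
  [-0.01,-0.05,-0.2],
  [-0.01,-0.04,-0.27],
  [-0.01,-0.03,-0.34],
  [-0.01,-0.02,-0.41],
  [-0.01,0,-0.48],
  [-0.01,0,-0.48],
], gripper=[255,255,255,255,255,255,255,255], roll=[0,0,0,0,0,0,0,0])

```text
clock: 20.1
position: [0.6179, -0.0713, 0.0941]
ee_rot: [-0.95, 1.571, -0.672]
wrist_force: [-0.1, -0.8, 0.2]
finger_gap: 0.0006
```

Run:
```python
from h import *
where()
plan(arc(245,205,5,z=.093))
```

```text
t 20.1 clamp xyz [-0.0092 -0.0298  0.0941] F clamp [-0.3 -0.8  0.2] gap 0.0006119235957869318 ztool 0.046206772822397824
[-0.0125 -0.0285  0.093 ] -> [ 0.03  0.03 -0.08]
[-0.015  -0.0272  0.093 ] -> [ 0.03  0.06 -0.14]
[-0.0174 -0.0257  0.093 ] -> [ 0.03  0.1  -0.2 ]
[-0.0196 -0.024   0.093 ] -> [ 0.03  0.14 -0.26]
[-0.0216 -0.0221  0.093 ] -> [ 0.03  0.19 -0.31]
[-0.0235 -0.0201  0.093 ] -> [ 0.03  0.24 -0.36]
[-0.0252 -0.0179  0.093 ] -> [ 0.03  0.3  -0.4 ]
[-0.0267 -0.0155  0.093 ] -> [ 0.03  0.36 -0.44]
[-0.028 -0.013  0.093] -> [ 0.03  0.42 -0.47]
tool z angle 15.937976465815845 clamp yaw 15.891769692993448
```

Emit:
move_arm([
  [0,0.02,-0.06],
  [0,0.03,-0.09],
  [0,0.05,-0.12],
  [0,0.06,-0.14],
], gripper=[255,255,255,255], roll=[0,0,0,0])

```text
clock: 20.5
position: [0.612, -0.0705, 0.0941]
ee_rot: [-0.858, 1.57, -0.58]
wrist_force: [1.9, 0.0, 0.7]
finger_gap: 0.0003
```

Run:
```python
from h import *
where()
plan(arc(240,205,5,z=.093))
b=manip.snapshot("scene")["color"][115:235,180:310,::-1]
cv2.imwrite("pics/c10.png",cv2.resize(b,None,fx=5,fy=5,interpolation=cv2.INTER_CUBIC))
```

```text
t 20.5 clamp xyz [-0.0147 -0.0274  0.0941] F clamp [ 1.9 -0.5  0.7] gap 0.0003118013548581848 ztool 0.04935289479431049
[-0.015  -0.0272  0.093 ] -> [ 0.03  0.01 -0.01]
[-0.0174 -0.0257  0.093 ] -> [ 0.03  0.04 -0.07]
[-0.0196 -0.024   0.093 ] -> [ 0.03  0.09 -0.12]
[-0.0216 -0.0221  0.093 ] -> [ 0.03  0.13 -0.17]
[-0.0235 -0.0201  0.093 ] -> [ 0.03  0.18 -0.22]
[-0.0252 -0.0179  0.093 ] -> [ 0.03  0.24 -0.26]
[-0.0267 -0.0155  0.093 ] -> [ 0.03  0.3  -0.3 ]
[-0.028 -0.013  0.093] -> [ 0.03  0.36 -0.33]
tool z angle 15.941122587787758 clamp yaw 15.891769692993448
```

View pics/c10.png

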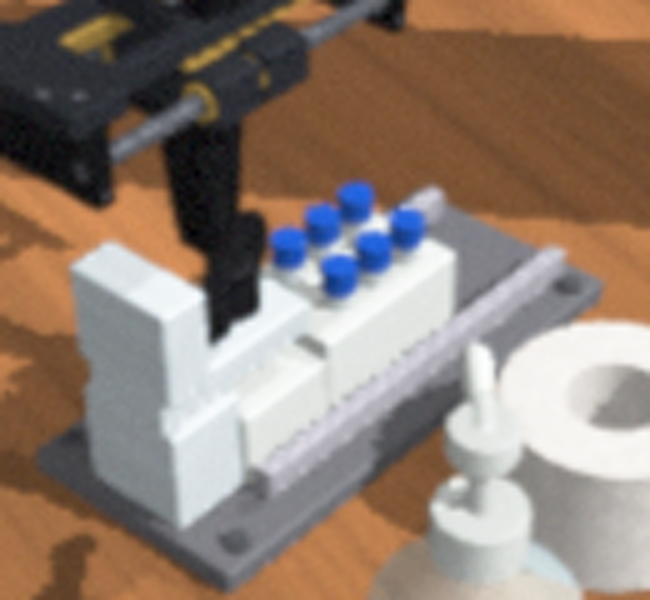

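Emit:
move_arm([
  [0,0.02,-0.04],
  [0,0.05,-0.08],
  [0,0.07,-0.1],
], gripper=[255,255,255], roll=[0,0,0])

```text
clock: 20.85
position: [0.6072, -0.0689, 0.094]
ee_rot: [-1.728, 1.571, -1.449]
wrist_force: [3.5, -0.6, -0.1]
finger_gap: 0.0003
```

Run:
```python
from h import *
where()
```

```text
t 20.85 clamp xyz [-0.0188 -0.0246  0.094 ] F clamp [ 3.2 -1.5 -0.1] gap 0.0003473830774038113 ztool 0.04539636584602924
```

Emit:
move_arm([
  [0,0.03,-0.03],
  [0,0.05,-0.05],
  [0,0.07,-0.07],
], gripper=[255,255,255], roll=[0,0,0])

```text
clock: 21.15
position: [0.6054, -0.0676, 0.0943]
ee_rot: [-0.615, 1.567, -0.337]
wrist_force: [11.8, -5.8, -6.1]
finger_gap: 0.0005
```

Run:
```python
from h import *
where()
```

```text
t 21.15 clamp xyz [-0.0202 -0.0229  0.0943] F clamp [ 9.7 -8.8 -6.1] gap 0.0005496696740481498 ztool 0.04498990306405126
```

Emit:
move_arm([
  [0,-0.06,0.05],
  [0,-0.2,0.1],
  [0,-0.4,0.15],
  [-0.6,-0.5,0.15],
  [-1.4,-0.5,0.15],
  [-2.2,-0.5,0.1],
  [-2.6,-0.4,-0.6],
  [-2.6,-0.3,-1.4],
  [-2.6,-0.2,-2.2],
  [-2.6,-0.2,-3.0],
  [-2.6,-0.2,-3.2],
  [-2.6,-0.2,-3.2],
  [-2.6,-0.2,-3.2],
], gripper=[255,255,255,255,255,255,255,255,255,255,255,255,255], roll=[0,0,0,0,0,0,0,0,0,0,0,0,0])

```text
clock: 22.45
position: [0.484, -0.1101, 0.1982]
ee_rot: [-0.61, 1.57, -0.332]
wrist_force: [-0.3, -0.7, -0.1]
finger_gap: 0.0
```

Run:
```python
from h import *
where()
for n in("scene","top"):
    cv2.imwrite(f"pics/{n}11.png",manip.snapshot(n)["color"][:,:,::-1])
a=cv2.imread("pics/top11.png")[140:260,250:380]
b=cv2.imread("pics/scene11.png")[115:235,180:310]
cv2.imwrite("pics/c11.png",cv2.resize(np.hstack([a,b]),None,fx=3,fy=3,interpolation=cv2.INTER_CUBIC))
```

```text
t 22.45 clamp xyz [-0.1486 -0.0305  0.1982] F clamp [-0.4 -0.6 -0.1] gap 2.1610234409647107e-05 ztool 0.024636777670856702
```

View pics/c11.png

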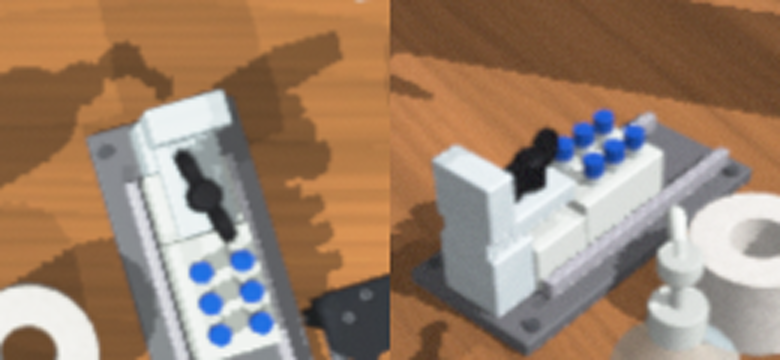

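Run:
```python
import cv2,numpy as np
a=cv2.imread("pics/top0.png");b=cv2.imread("pics/top11.png")
c=np.hstack([a[150:310,190:410],b[150:310,190:410]]);cv2.imwrite("pics/c12.png",cv2.resize(c,None,fx=1.8,fy=1.8,interpolation=cv2.INTER_CUBIC))
```

```text
(no output)
```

View pics/c12.png

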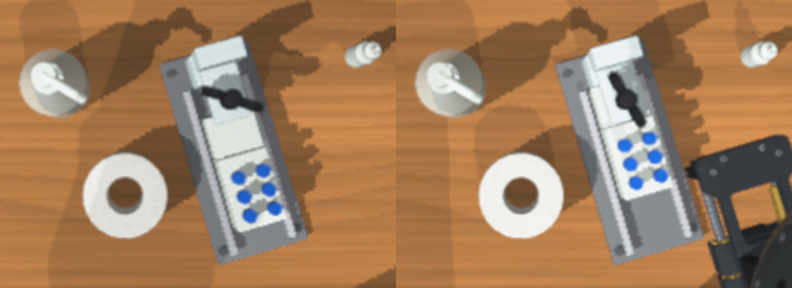

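The before and after views show the rack home, the wing screw at its stop angle, and the bystanders unmoved. The arm is clear of everything, so I'm handing in.

```bash
python3 -c "
from cell import manip
print(manip.job_done())"
```

```text
the job is handed in; nothing more can be done
None
```

I pushed the rack home with closed fingertips, then turned the wing screw clockwise with three fingertip strokes until it stopped. I handed the job in at about 22.5 s with the arm clear of everything.

- **Rack:** about 3 N pushed it along the guides, and the force rose to about 14 N when the toe met the stop. The scene picture shows the toe against the stop, and the last top picture shows the rack still there. Contact came about 3 mm further along x than my camera fit predicted. That is more than the stated 2 mm camera accuracy, and I did not find the cause.
- **Wing screw:** the top pictures gave the joint at about 0.59, 4.2, 7.0 and finally 7.6 rad, which is its hard stop. The last stroke ended with force rising to about 13 N on the wrist, well under the 60 N limit.
- **Foot:** I could not measure its force on the rack. I infer it presses because the screw is past 7.2 rad, where the foot meets the toe.
- **Bystanders:** the label roll and both bottles look unmoved when the first and last top pictures are compared by eye.

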